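Feed the screw boxes home on the bench rail and lock them

ROBOT

A 6-joint arm with a two-finger parallel gripper is mounted at the origin on the work surface. World frame = base frame: x ahead of the robot, y to its left, z up, the work surface at z = 0. Lengths are in m, angles in rad, forces in N, time in s.
With the tool pointing down it reaches from about 0.375 to 0.9 m from the base axis. Payload 3.1 kg.
Tool frame: the origin (TCP) lies on the mounting face of the last link; the fingertips stand 182 mm ahead of it and the grasp point (between the pads) lies 164 mm ahead of it; z points along the fingers, y is the direction in which the jaws open and shut (so a half turn about z gives the same grasp; the last joint's range is limited). The gripper opens to 87 mm and grips with 3 to 60 N. Pads are 19 mm wide; open, the fingers measure 117 mm over their backs; the gripper's body (75 mm by 190 mm) begins 51 mm behind the grasp point.
Start: joints at [-1.395, 0.527, 1.433, -0, 1.181, -0.178], TCP at [0.217, -0.586, 0.405] pointing down, gripper open.
Joint ranges: [-3.08, 3.08], [-0.75, 2.2], [0.22, 2.44], [-1.43, 4.57], [0, 2.65], [-2.85, 2.85]. Speed limits (rad/s): [2.79, 2.79, 3.14, 3.14, 3.14, 3.14].

INTERFACE

Orientations are given as a unit quaternion [x, y, z, w].
In Python, from rig import robot, camera, camera_model gives the robot as it stands.
- The arm moves only by the tool drive_tool, never from a script. Its argument "plan" is a list that holds one entry, the list of rows, each a list of 6 numbers: the shift along the world's x, y, z in units of 2.5 cm (1.0 is 2.5 cm), then the turn, a rotation vector about the world's x, y, z in units of 6 degrees (1.0 is 6 degrees). A call has 1 to 8 rows; each row shifts and turns the commanded pose from where the row before left it; what a row does not reach is not made up. A row lasts 1/8 s, in which the tool goes at most 62.5 mm and 10.7 degrees, less where a joint would pass 70% of its speed; a pose out of reach is approached as far as the arm can. A call with a number of a shift or a turn outside -1 to 1 is refused whole. A call with a gripper value outside its range is refused whole. "grip" is the closure, from 0 (fully open) to 1 (shut), set as the call begins (left out, the last holds). The fingers move at their own pace and stop on an object; "force" is the grip in N (left out, the last holds). Time passes only in rows, so rows that do not move let the fingers close. It gives the time, the measured TCP pose, the force and the opening at its end, in the units of the state.
- robot.get_obs(): the state, without advancing time (a new reading comes with each control period).
- camera(name): name is "scene" or "top" or "wrist"; returns the picture (420x560x3 uint8, red, green, blue); there is no depth.
- camera_model(name): a dict with "K" (3x3 intrinsics, pixels), "k1" (the pictures are not rectified: a ray, as slopes to the right and down, at radius r is drawn at 1 + k1 r^2 times it, then the intrinsics apply), "world_to_cam" (4x4, takes a point from world to camera coordinates); the wrist camera has in their place "tool_from_camera" (4x4, takes a point from camera to tool coordinates, whose origin is the TCP and whose axes are the flange's). Camera axes: x right, y up, looking along -z (the intrinsics and any distortion apply to the point x, -y, -z); pixel columns grow to the right and rows downward; lengths in m; the calibration is good to about 2 mm. A picture is of the moment at which its call begins: read the wrist's pose just before it. camera_model takes no time and is no camera call.
- robot.hand_in(): hands the job in, once; it reports no verdict.
The state is a dict: "time": time; "q": joint angles; "joint_velocities": joint speeds; "joint_torque": joint torques, N m; "position": TCP position; "tool_rot": TCP orientation; "ft_force": force on the tool from outside, world axes, zero at the start; "moment": the same for the moment, N m; "grip_width": finger opening in m.
Only numpy, scipy, OpenCV 4.12 (cv2) and the standard library are available. Lean on these libraries where they do the work, as an engineer would, in place of code of your own. Each camera call takes 0.05 s, during which the arm holds its last target.

TASK

On the phone-repair bench, use the fingertips to push the orange follower block along the aluminium rail so that the row of four screw boxes in front of it slides as one train until the front box is hard against the dark end stop. Push steadily, touching only the orange block and not the boxes, and do not lift anything out of the rail. Then push the red tab of the keeper fully in, so that its steel bar crosses the rail behind the orange block, and leave the other things on the bench where they are.

Things in the scene. Friction and masses are not known exactly. Their poses are not given: they have to be found in the camera images.
- rail: Aluminium rail fixed to the bench, 330 mm long, 52 wide, open on top. Origin: centre of its underside. x runs along it towards the end stop, z up, y to the keeper's side (nearest the robot's base). Channel floor 6 mm above the bench; side walls at y = 18 to 22 and -22 to -18, tops 14 mm above the bench. The keeper's dark guide beside it: x -35 to -1, y 32 to 44, 32 mm high.
- stop_face (a point): Middle of the dark steel end stop's face that the front box must meet, at x = +150, y = 0 mm of the rail, 20 mm above the bench. The stop is 44 mm wide and its top is 36 mm above the bench.
- follower: Loose orange block, last of the train, in the channel: 40 mm long along the rail's x, 34 wide, 28 high (top 34 mm above the bench), about 80 g. Origin: centre of its underside; axes as the rail's. Push its rear face, 20 mm behind the origin (-x). The origin starts at x = -100 to -55 mm of the rail; with the train home it is at x = +10.
- keeper (a joint): Slide of the keeper's steel bar, in m: 0 = open (start), 0.036 = fully in. Moves along the rail's -y against about 1.5 N of friction, stays where left. The bar spans x = -23 to -13 mm of the rail, 18 to 26 mm above the bench; its end is at y = +26 when open, -10 when in, then 3 mm behind the orange block if the train is home (else the block bars its way).
- keeper_tab (a point): Middle of the outer (+y) face of the keeper's red upright tab, 34 mm above the bench; moves with the keeper. The tab is 26 mm wide along the rail's x, 8 mm thick along y, and stands 17 to 51 mm above the bench. The face is at x = -18, y = +96 mm of the rail when open, y = +60 when fully in. Push it towards the rail's -y.
- spare_box: Spare screw box with a green lid, the same size as those in the rail, standing on the bench beyond the rail (its -y side). Not part of the job. Origin: centre of its underside.
- flux_jar: Small amber jar with a black cap, 40 mm across, 38 mm high, on the rail's -y side near its open end. Leave alone. Origin: centre of its underside.
- screwdriver: Blue-handled screwdriver, 160 mm long, lying on the rail's +y side near the stop end. Leave alone. Origin: near the middle of its length, at bench height.
- phone: Phone lying face up, 72 x 150 x 8 mm, on the robot's right. Leave alone. Origin: centre of its underside.
- dropper: White bottle with blue cap, 32 mm across, 85 mm high, right of the rail as the robot sees it. Leave alone. Origin: centre of its underside.
- paper_cup: Pale green cup, 76 mm across, 85 mm high, left of the rail as the robot sees it. Leave alone. Origin: centre of its underside.
- tape_roll: Yellow roll, 90 mm across, 22 mm high, lying flat on the robot's left. Leave alone. Origin: centre of its underside.
- box1: Screw box of the train: black with a green lid, 30 mm long along the rail's x, 34 mm wide, 24 mm high (top 30 mm above the bench), about 45 g, loose in the channel. Origin: centre of its underside. The four boxes stand in any order, touching one another and the orange block, between the block and the stop. Do not touch.
- box2: Screw box of the train: black with a blue lid, 30 mm long along the rail's x, 34 mm wide, 24 mm high (top 30 mm above the bench), about 45 g, loose in the channel. Origin: centre of its underside. The four boxes stand in any order, touching one another and the orange block, between the block and the stop. Do not touch.
- box3: Screw box of the train: black with a white lid, 30 mm long along the rail's x, 34 mm wide, 24 mm high (top 30 mm above the bench), about 45 g, loose in the channel. Origin: centre of its underside. The four boxes stand in any order, touching one another and the orange block, between the block and the stop. Do not touch.
- box4: Screw box of the train: black with a yellow lid, 30 mm long along the rail's x, 34 mm wide, 24 mm high (top 30 mm above the bench), about 45 g, loose in the channel. Origin: centre of its underside. The four boxes stand in any order, touching one another and the orange block, between the block and the stop. Do not touch.
Not all that is in view belongs to the job. What is shaped like the box4 but pink is not meant. Leave any pink look-alike of the box3 alone.

How it is judged:
On the way, in this order (a step that is already met when the one before it is completed fails the run):
1. the four boxes and the orange block are home against the end stop, keeper still open (x of follower in the frame of rail between 0.007 and 0.139 m and y of box1 in the frame of rail between -0.004 and 0.004 m and z of each of box1, box2, box3, box4, follower in the frame of rail below 0.009 m and angle between each of box1, box2, box3, box4, follower's own z axis and vertical below 0.1 rad and x of box1 in the frame of rail between 0.041 and 0.139 m and y of box2 in the frame of rail between -0.004 and 0.004 m and x of box2 in the frame of rail between 0.041 and 0.139 m and y of box3 in the frame of rail between -0.004 and 0.004 m and x of box3 in the frame of rail between 0.041 and 0.139 m and y of box4 in the frame of rail between -0.004 and 0.004 m and x of box4 in the frame of rail between 0.041 and 0.139 m and y of follower in the frame of rail between -0.004 and 0.004 m and value of joint keeper below 0.01 m), for 0.2 s.
2. the keeper is fully in behind the train (x of follower in the frame of rail between 0.007 and 0.139 m and y of box1 in the frame of rail between -0.004 and 0.004 m and z of each of box1, box2, box3, box4, follower in the frame of rail below 0.009 m and angle between each of box1, box2, box3, box4, follower's own z axis and vertical below 0.1 rad and x of box1 in the frame of rail between 0.041 and 0.139 m and y of box2 in the frame of rail between -0.004 and 0.004 m and x of box2 in the frame of rail between 0.041 and 0.139 m and y of box3 in the frame of rail between -0.004 and 0.004 m and x of box3 in the frame of rail between 0.041 and 0.139 m and y of box4 in the frame of rail between -0.004 and 0.004 m and x of box4 in the frame of rail between 0.041 and 0.139 m and y of follower in the frame of rail between -0.004 and 0.004 m and value of joint keeper above 0.033 m), for 0.2 s.
At the end, for the whole second after the job is handed in: The four boxes and the orange block sit flat in the channel with no more than 3 mm of slack in all between stop, boxes and block; the keeper is at least 33 mm in; everything in the rail is at rest (all of step 2 and linear speed of each of box1, box2, box3, box4, follower below 0.01 m/s); the robot touches nothing.
It fails at once if a box or the orange block was lifted or tipped (z of any of box1, box2, box3, box4, follower in the frame of rail above 0.014 m or angle between any of box1, box2, box3, box4, follower's own z axis and vertical above 0.35 rad).
It fails at once if the robot touched a box instead of the orange block (contact force between any of the fingers, the arm and box1 above 0.5 N or contact force between any of the fingers, the arm and box2 above 0.5 N or contact force between any of the fingers, the arm and box3 above 0.5 N or contact force between any of the fingers, the arm and box4 above 0.5 N).
It fails at once if the train was knocked along, not pushed steadily (linear speed of follower above 0.4 m/s).
It fails at once if something else on the bench was moved by over 15 mm (distance of any of spare_box, flux_jar, screwdriver, phone, dropper, paper_cup, tape_roll from where it was at the start of the episode above 0.015 m).
It also fails if it takes over 43 s, if anything falls off the work surface, if the arm or the gripper's body presses on something with over 40 N, if the wrist force passes 120 N, or if a joint passes its speed limit or range.

## Working session

There is one attempt and no reset: what is moved stays moved. The work goes in short steps, Python scripts to look and compute and a tool call to move; the robot and the scene stay as the last step left them, time stands still between calls to the robot, and variables do not carry over. Pictures are saved under pics/ and viewed, and the job is handed in when it is done.

Besides the shell and the picture viewer there is one more tool, called after "Emit:" by a JSON object that holds its "fn" and its "kwargs", one argument or row to a line. drive_tool: Moves the arm, as the interface text tells. Shifts and turns lie within -1 to 1; 1 stands for 2.5 cm of shift or 6 degrees of turn. Its arguments: {"type":"object","properties":{"plan":{"type":"array","items":{"type":"array","items":{"type":"array","items":{"type":"number","minimum":-1,"maximum":1}}}},"grip":{"type":"number"},"force":{"type":"number"}},"required":["plan"]}

```bash
mkdir -p pics; ls; python3 - <<'E'
from rig import robot,camera,camera_model
import cv2
o=robot.get_obs();print(o)
for n in("scene","top"):
    cv2.imwrite(f"pics/{n}0.png",camera(n)[:,:,::-1]);print(n,camera_model(n))
print(camera_model("wrist"))
E
```

```text
pics
{'time': 0.0, 'q': array([-1.39450000e+00,  5.28458207e-01,  1.43388611e+00, -9.53444347e-06,
        1.18141088e+00, -1.78501803e-01]), 'joint_velocities': array([ 4.06275671e-04, -4.43439940e-04,  5.05628679e-04,  9.71175600e-04,
        9.61603554e-06, -1.10050919e-04]), 'joint_torque': array([-1.20392549e-03, -4.40050864e+01, -1.76591563e+01,  6.32253173e-02,
        5.84886339e-02, -1.75032460e-04]), 'position': array([ 0.21709038, -0.58572199,  0.40378126]), 'tool_rot': array([ 9.84305113e-01,  1.76471741e-01, -3.21603771e-06, -1.08127816e-03]), 'ft_force': array([ 0.77398335,  0.65719855, -0.03536883]), 'moment': array([-0.02046421, -0.01238573,  0.04940121]), 'grip_width': 0.08711207661472803}
scene {'K': array([[393.08942503,   0.        , 276.93064097],
       [  0.        , 393.08942503, 205.00675233],
       [  0.        ,   0.        ,   1.        ]]), 'k1': -0.03507709775742507, 'world_to_cam': array([[-0.15151178,  0.98830405, -0.0172998 ,  0.0579211 ],
       [-0.67589931, -0.09081621,  0.73137715,  0.37868497],
       [ 0.7212519 ,  0.12250517,  0.68175375, -1.4
[... 378 characters left out ...]
0.09728454, -0.59076599],
       [-0.09742433, -0.01359338,  0.9951501 , -1.66590195],
       [ 0.        ,  0.        ,  0.        ,  1.        ]])}
{'K': array([[318.44326737,   0.        , 276.9125315 ],
       [  0.        , 318.44326737, 213.52629457],
       [  0.        ,   0.        ,   1.        ]]), 'k1': -0.02224882498140752, 'tool_from_camera': array([[ 1.44015395e-03,  9.57573460e-01,  2.88185695e-01,
         7.97021019e-02],
       [ 9.99998960e-01, -1.35834379e-03, -4.83849455e-04,
         8.17248871e-04],
       [-7.18661494e-05,  2.88186092e-01, -9.57574421e-01,
         2.02098978e-02],
       [ 0.00000000e+00,  0.00000000e+00,  0.00000000e+00,
         1.00000000e+00]])}
```

View pics/top0.png

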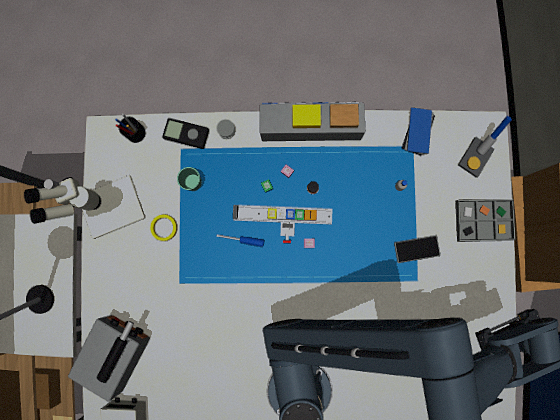

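View pics/scene0.png

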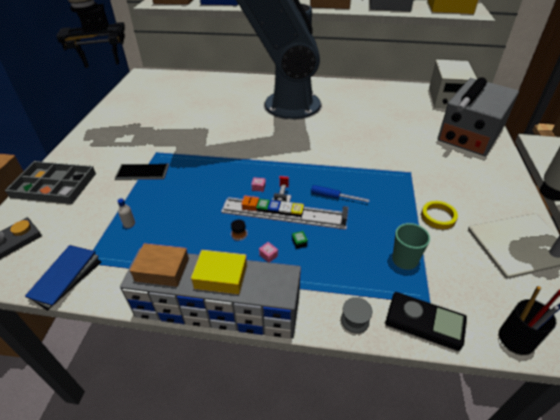

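The top view shows the rail around (283,214), with the stop at its left end (236,212), the orange block at (312,215), and the keeper's red tab at (287,240). There are pink look-alikes at (288,171) and (309,243), and the jar is at (313,187).

```bash
python3 - <<'E'
import cv2
a=cv2.imread("pics/top0.png")[155:265,205:345]
cv2.imwrite("pics/top0c.png",cv2.resize(a,None,fx=5.5,fy=5.4,interpolation=cv2.INTER_CUBIC))
a=cv2.imread("pics/scene0.png")[165:265,210:380]
cv2.imwrite("pics/scene0c.png",cv2.resize(a,None,fx=4.5,fy=4.5,interpolation=cv2.INTER_CUBIC))
E
```

```text
(no output)
```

View pics/top0c.png

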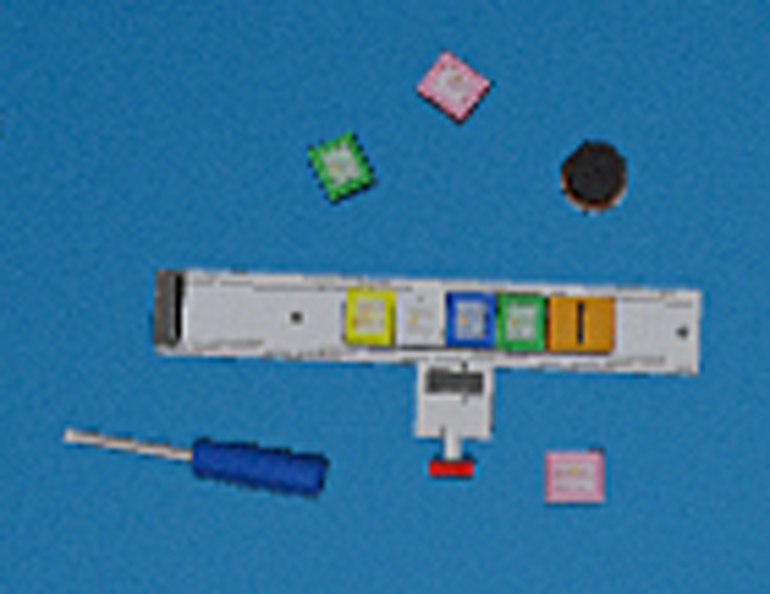

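View pics/scene0c.png

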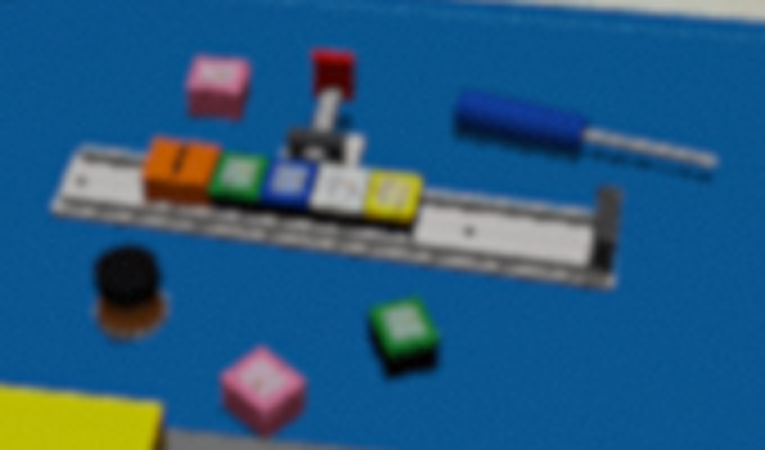

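```bash
cat >h.py <<'E'
import numpy as np,cv2
from scipy.spatial.transform import Rotation as R
from rig import robot,camera,camera_model
def w2c(n,o=None):
    m=camera_model(n)
    if n!="wrist": return m,m["world_to_cam"]
    T=np.eye(4);T[:3,:3]=R.from_quat(o["tool_rot"]).as_matrix();T[:3,3]=o["position"]
    return m,np.linalg.inv(T@m["tool_from_camera"])
def back(n,uv,z,o=None):
    m,W=w2c(n,o);K=m["K"];uv=np.atleast_2d(uv).astype(float)
    s=cv2.undistortPoints(uv[:,None],K,np.array([m["k1"],0,0,0.]))[:,0]
    d=np.c_[s[:,0],-s[:,1],-np.ones(len(s))]@W[:3,:3]
    c=-W[:3,:3].T@W[:3,3]
    return c+d*((z-c[2])/d[:,2])[:,None]
def proj(n,P,o=None):
    m,W=w2c(n,o);P=np.atleast_2d(P);c=P@W[:3,:3].T+W[:3,3]
    c=c*[1,-1,-1];
    return cv2.projectPoints(c,np.zeros(3),np.zeros(3),m["K"],np.array([m["k1"],0,0,0.]))[0][:,0]
E
python3 - <<'E'
from h import *
f=lambda l:np.array([[ (x+.5)/5.5-.5+205,(y+.5)/5.4-.5+155] for x,y in l])
p=back("top",f([(700,291),(697,374),(157,269),(155,355)]),.008);print("rail",p.round(4))
d=(p[2]+p[3]-p[0]-p[1])/2;print(np.linalg.norm(d),np.degrees(np.arctan2(d[1],d[0])),p.mean(0))
p=back("top",f([(613,297),(613,352),(549,294),(547,350)]),.034);print("foll",p.round(4),p.mean(0))
print("tab",back("top",f([(430,470),(473,470)]),.051).round(4))
print("pink",back("top",f([(575,476)]),.024),"jar",back("top",f([(594,175)]),.038))
print("driver",back("top",f([(325,475)]),.015))
g=lambda l:np.array([[ (x+.5)/4.5-.5+210,(y+.5)/4.5-.5+165] for x,y in l])
print("scene foll top",back("scene",g([(145,168),(207,177),(219,146),(158,137)]),.034).round(4))
print("scene tab top",back("scene",g([(312,52),(352,52)]),.051).round(4))
E
```

```text
rail [[ 0.6043 -0.1182  0.008 ]
 [ 0.5528 -0.1154  0.008 ]
 [ 0.6216  0.2124  0.008 ]
 [ 0.568   0.2136  0.008 ]]
0.33016582067391553 87.17973845303743 [0.58666266 0.04809339 0.008     ]
foll [[ 0.5984 -0.0639  0.034 ]
 [ 0.5648 -0.0634  0.034 ]
 [ 0.6007 -0.0256  0.034 ]
 [ 0.5665 -0.024   0.034 ]] [ 0.5826092  -0.04420353  0.034     ]
tab [[0.4935 0.0463 0.051 ]
 [0.4933 0.021  0.051 ]]
pink [[ 0.4900853  -0.04001564  0.024     ]] jar [[ 0.67303835 -0.05347854  0.038     ]]
driver [[0.49252931 0.11009223 0.015     ]]
scene foll top [[ 0.5933 -0.0602  0.034 ]
 [ 0.596  -0.0228  0.034 ]
 [ 0.5686 -0.0209  0.034 ]
 [ 0.5656 -0.0584  0.034 ]]
scene tab top [[0.4951 0.0238 0.051 ]
 [0.4919 0.048  0.051 ]]
```

Candidates for the follower: the orange block at (312,215) is the only orange thing in the rail, and the orange bin at (344,115) is off the mat. For the tab: the red plate at (287,240), as distinct from the pink boxes at (309,243) and (288,171). The close crop confirms both choices. I'll move above the rail's open end with the jaws closed and in line with the rail.

Emit:
{"fn": "drive_tool", "kwargs": {
  "plan": [
    [[0.7, 0.95, 0, 0, 0, -0.6], [0.7, 0.95, 0, 0, 0, -0.6], [0.7, 0.95, 0, 0, 0, -0.6], [0.7, 0.95, 0, 0, 0, -0.6], [0.7, 0.95, 0, 0, 0, -0.6], [0.7, 0.95, 0, 0, 0, -0.6], [0.7, 0.95, 0, 0, 0, -0.25], [0.7, 0.95, 0, 0, 0, 0]]
  ],
  "grip": 1,
  "force": 20
}}

```text
time: 1.1
position: [0.3576, -0.3951, 0.4044]
tool_rot: [1.0, -0.024, -0.0, -0.0]
ft_force: [1.0, -1.6, 0.0]
grip_width: 0.015
```

Emit:
{"fn": "drive_tool", "kwargs": {
  "plan": [
    [[0.7, 0.95, 0, 0, 0, 0], [0.7, 0.95, 0, 0, 0, 0], [0.7, 0.95, -0.3, 0, 0, 0], [0.7, 0.95, -0.5, 0, 0, 0], [0.7, 0.95, -0.5, 0, 0, 0], [0.7, 0.95, -0.5, 0, 0, 0], [0.7, 0.95, -0.5, 0, 0, 0], [0.7, 0.95, -0.3, 0, 0, 0]]
  ]
}}

```text
time: 2.1
position: [0.4974, -0.2051, 0.3387]
tool_rot: [1.0, -0.024, -0.001, -0.0]
ft_force: [-0.3, -0.3, 0.6]
grip_width: 0.0005
```

Emit:
{"fn": "drive_tool", "kwargs": {
  "plan": [
    [[0.7, 0.95, 0, 0, 0, 0], [0.7, 0.95, 0, 0, 0, 0], [0.7, 0.95, 0, 0, 0, 0], [0.5, 0.95, 0, 0, 0, 0], [0, 0.3, 0, 0, 0, 0], [0, 0, 0, 0, 0, 0]]
  ]
}}

```text
time: 2.85
position: [0.5616, -0.1033, 0.3394]
tool_rot: [1.0, -0.024, -0.001, -0.0]
ft_force: [-0.5, -0.7, -0.7]
grip_width: 0.0007
```

```bash
python3 - <<'E'
from h import *
o=robot.get_obs();print(o["time"],o["position"],R.from_quat(o["tool_rot"]).as_matrix().round(4),o["grip_width"],o["q"])
a=camera("wrist");cv2.imwrite("pics/w1.png",a[:,:,::-1])
E
```

```text
2.85 [ 0.56160959 -0.10328215  0.33941466] [[ 9.989e-01 -4.740e-02 -1.400e-03]
 [-4.740e-02 -9.989e-01  1.000e-04]
 [-1.400e-03 -0.000e+00 -1.000e+00]] 0.0006697373464323533 [-3.77410221e-01  5.39739881e-01  1.63335257e+00 -5.14110209e-04
  9.69868415e-01  1.24106344e+00]
```

View pics/w1.png

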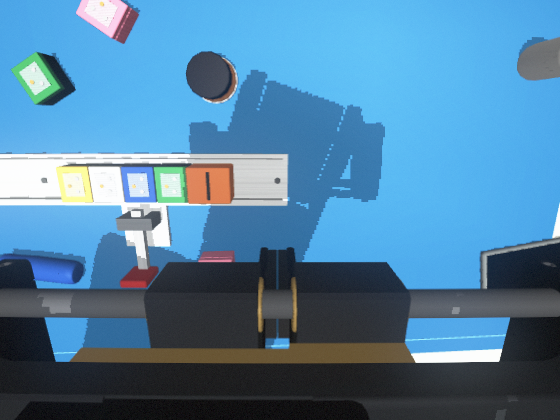

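```bash
python3 - <<'E'
import cv2
a=cv2.imread("pics/w1.png")[140:300,100:300]
cv2.imwrite("pics/w1c.png",cv2.resize(a,None,fx=3.75,fy=3.75,interpolation=cv2.INTER_CUBIC))
E
```

```text
(no output)
```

View pics/w1c.png

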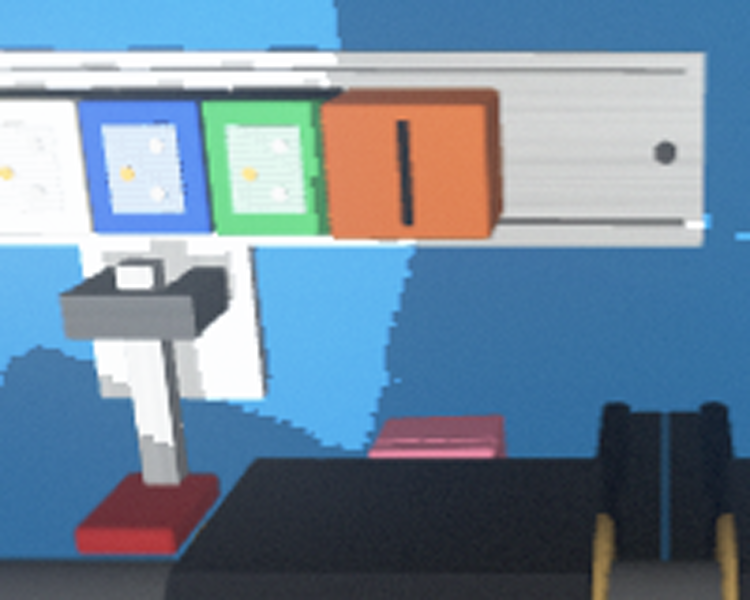

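```bash
python3 - <<'E'
from h import *
o=robot.get_obs()
f=lambda l:np.array([[ (x+.5)/3.75-.5+100,(y+.5)/3.75-.5+140] for x,y in l])
c0=np.array([.5867,.0481]);u=np.array([.0492,.9988]);v=np.array([-u[1],u[0]])
def sh(n,p): print(n);[print(q.round(4),"rail",((q[:2]-c0)@u).round(4),((q[:2]-c0)@v).round(4)) for q in p]
sh("foll",back("wrist",f([(322,105),(489,102),(491,237),(330,238)]),.034,o))
sh("railend",back("wrist",f([(705,53)]),.0,o)); sh("railend+",back("wrist",f([(704,246)]),.0,o))
sh("tab",back("wrist",f([(77,552),(175,552)]),.051,o))
E
```

```text
foll
[ 0.6023 -0.0243  0.034 ] rail -0.0716 -0.0192
[ 0.6011 -0.0644  0.034 ] rail -0.1116 -0.0199
[ 0.5678 -0.0619  0.034 ] rail -0.1108 0.0135
[ 0.5694 -0.022   0.034 ] rail -0.0709 0.0138
railend
[ 0.6065 -0.1174  0.    ] rail -0.1643 -0.0279
railend+
[ 0.5537 -0.1151  0.    ] rail -0.1647 0.025
tab
[0.4948 0.0479 0.051 ] rail -0.0047 0.0918
[0.4937 0.0228 0.051 ] rail -0.0298 0.0916
```

The wrist view puts the follower's rear face at y≈-0.063 and its centre at x≈0.583, in agreement with the top view to about 2 mm. The pink box shows beside the tab and stays clear. I'll descend behind the follower.

Emit:
{"fn": "drive_tool", "kwargs": {
  "plan": [
    [[0.25, 0, -0.8, 0, 0, 0], [0.25, 0, -0.9, 0, 0, 0], [0.24, 0, -0.9, 0, 0, 0], [0, 0, -0.9, 0, 0, 0], [0, 0, -0.9, 0, 0, 0], [0, 0, -0.8, 0, 0, 0], [0, 0, -0.5, 0, 0, 0], [0, 0, 0, 0, 0, 0]]
  ]
}}

```text
time: 3.9
position: [0.5802, -0.1039, 0.1957]
tool_rot: [1.0, -0.025, -0.001, -0.0]
ft_force: [0.2, -0.3, -0.0]
grip_width: 0.0004
```

```bash
python3 - <<'E'
from h import *
o=robot.get_obs();print(o["time"],o["position"],o["ft_force"])
a=camera("wrist");cv2.imwrite("pics/w2.png",a[:,:,::-1])
a=cv2.resize(camera("scene")[165:265,210:380],None,fx=4.5,fy=4.5,interpolation=cv2.INTER_CUBIC);cv2.imwrite("pics/s2.png",a[:,:,::-1])
E
```

```text
3.9 [ 0.58015677 -0.10389276  0.19569943] [ 0.20421699 -0.31599557 -0.03065692]
```

View pics/w2.png

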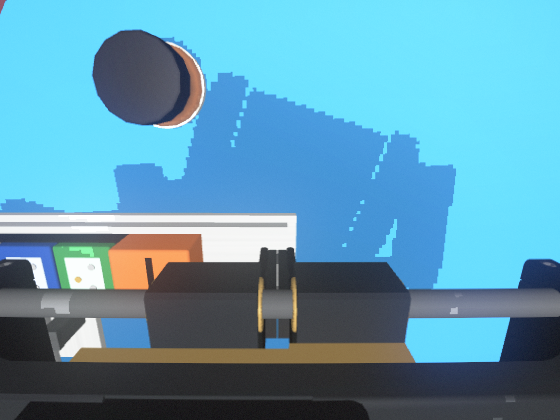

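View pics/s2.png

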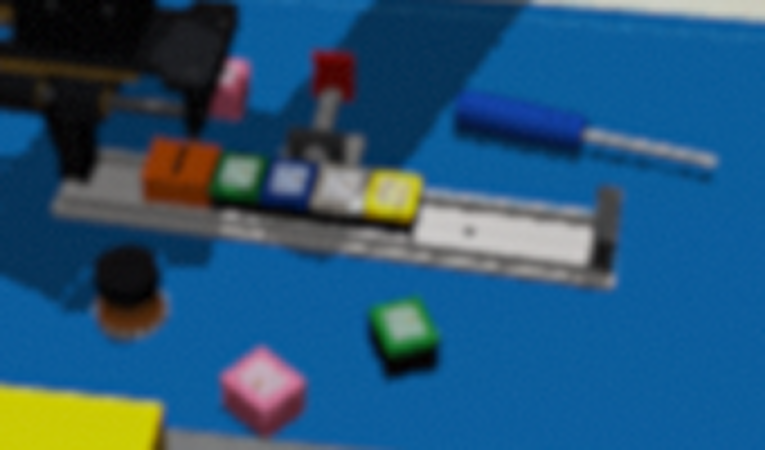

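The scene view shows the fingertips standing in the channel at (75,165), behind the orange block at (180,170). Starting a steady push along the rail.

Emit:
{"fn": "drive_tool", "kwargs": {
  "plan": [
    [[0.02, 0.4, 0, 0, 0, 0], [0.02, 0.4, 0, 0, 0, 0], [0.02, 0.3, 0, 0, 0, 0], [0.02, 0.3, 0, 0, 0, 0], [0.02, 0.4, 0, 0, 0, 0], [0.02, 0.4, 0, 0, 0, 0], [0.02, 0.4, 0, 0, 0, 0], [0.02, 0.4, 0, 0, 0, 0]]
  ]
}}

```text
time: 5.0
position: [0.5849, -0.0282, 0.1976]
tool_rot: [1.0, -0.024, 0.0, 0.0]
ft_force: [0.2, -3.8, 2.9]
grip_width: -0.0
```

```bash
python3 - <<'E'
from h import *
o=robot.get_obs();print(o["time"],o["position"],o["ft_force"])
a=cv2.resize(camera("scene")[165:265,210:380],None,fx=4.5,fy=4.5,interpolation=cv2.INTER_CUBIC);cv2.imwrite("pics/s3.png",a[:,:,::-1])
E
```

```text
5.0 [ 0.58490024 -0.0281847   0.19755494] [ 0.22212929 -3.84259976  2.88828061]
```

View pics/s3.png

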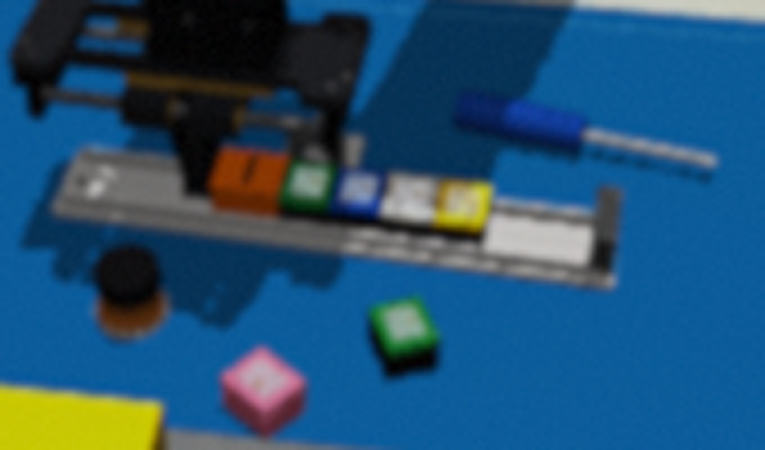

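The train is moving as one: orange is at (250,180) and yellow's front at (490,205), with the stop at (597,220), so about 50–60 mm remain. Push force is 3.8 N.

Emit:
{"fn": "drive_tool", "kwargs": {
  "plan": [
    [[0.02, 0.4, 0, 0, 0, 0], [0.02, 0.4, 0, 0, 0, 0], [0.02, 0.4, 0, 0, 0, 0], [0.02, 0.3, 0, 0, 0, 0], [0.01, 0.2, 0, 0, 0, 0], [0, 0, 0, 0, 0, 0]]
  ]
}}

```text
time: 5.8
position: [0.5866, 0.0149, 0.1969]
tool_rot: [1.0, -0.024, -0.001, -0.001]
ft_force: [0.3, -0.5, -0.4]
grip_width: 0.0005
```

Emit:
{"fn": "drive_tool", "kwargs": {
  "plan": [
    [[0.005, 0.1, 0, 0, 0, 0], [0.005, 0.1, 0, 0, 0, 0]]
  ]
}}

```text
time: 6.05
position: [0.5868, 0.0191, 0.1968]
tool_rot: [1.0, -0.024, -0.001, -0.0]
ft_force: [-0.3, -1.9, -1.0]
grip_width: 0.0006
```

```bash
python3 - <<'E'
from h import *
o=robot.get_obs();print(o["time"],o["position"],o["ft_force"])
a=cv2.resize(camera("scene")[165:265,210:380],None,fx=4.5,fy=4.5,interpolation=cv2.INTER_CUBIC);cv2.imwrite("pics/s4.png",a[:,:,::-1])
E
```

```text
6.05 [0.58683551 0.01907213 0.19682501] [-0.31685517 -1.91337636 -0.96892622]
```

View pics/s4.png

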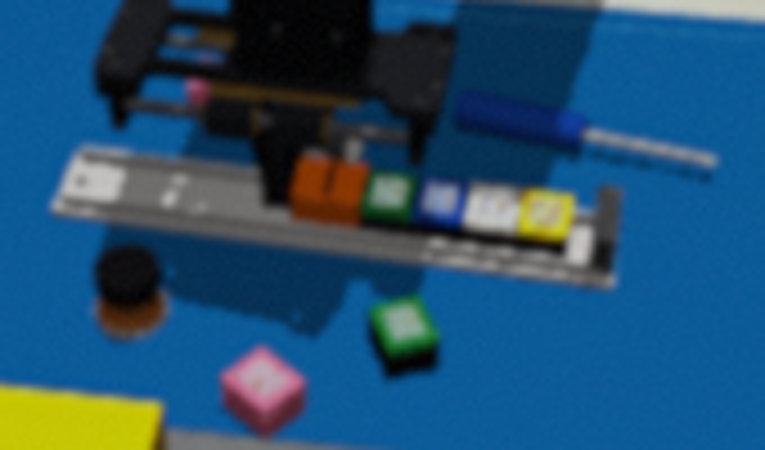

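A gap of about 12 mm remains, from yellow's front at (575,215) to the stop at (597,225). I'll continue in small steps and watch the force.

Emit:
{"fn": "drive_tool", "kwargs": {
  "plan": [
    [[0.01, 0.15, 0, 0, 0, 0], [0.01, 0.15, 0, 0, 0, 0], [0.01, 0.1, 0, 0, 0, 0]]
  ]
}}

```text
time: 6.48
position: [0.5878, 0.0293, 0.1972]
tool_rot: [1.0, -0.024, -0.0, -0.0]
ft_force: [-0.6, -2.0, -1.5]
grip_width: 0.0006
```

Emit:
{"fn": "drive_tool", "kwargs": {
  "plan": [
    [[0, 0.06, 0, 0, 0, 0], [0, 0.06, 0, 0, 0, 0]]
  ]
}}

```text
time: 6.72
position: [0.5879, 0.0317, 0.1972]
tool_rot: [1.0, -0.024, -0.0, 0.001]
ft_force: [-1.1, -6.4, -1.8]
grip_width: 0.0005
```

Emit:
{"fn": "drive_tool", "kwargs": {
  "plan": [
    [[0, 0.06, 0, 0, 0, 0], [0, 0.06, 0, 0, 0, 0]]
  ]
}}

```text
time: 6.98
position: [0.5881, 0.0325, 0.1974]
tool_rot: [1.0, -0.023, -0.0, 0.003]
ft_force: [-2.3, -15.1, 0.3]
grip_width: 0.0004
```

```bash
python3 - <<'E'
from h import *
o=robot.get_obs();print(o["time"],o["position"],o["ft_force"])
a=cv2.resize(camera("scene")[165:265,210:380],None,fx=4.5,fy=4.5,interpolation=cv2.INTER_CUBIC);cv2.imwrite("pics/s5.png",a[:,:,::-1])
E
```

```text
6.975 [0.58806412 0.03250084 0.19737613] [ -2.26093407 -15.07643149   0.28796156]
```

View pics/s5.png

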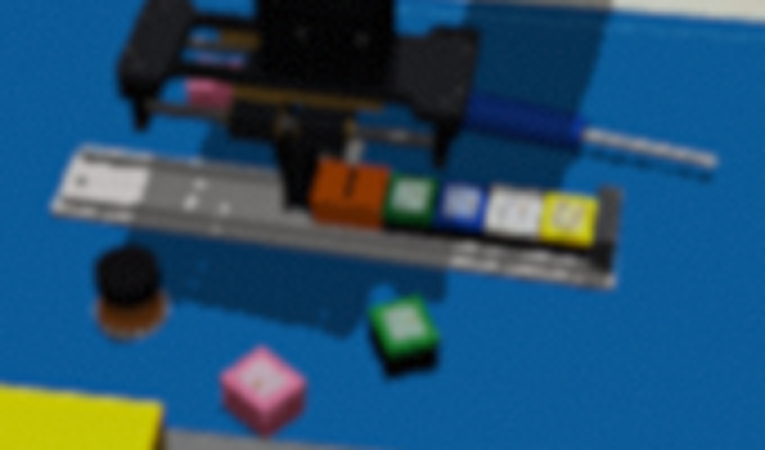

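The train is home: yellow's front is flush with the stop at (597,220), orange is at (350,192), and 15 N builds with no further motion. I'll back off, lift and check.

Emit:
{"fn": "drive_tool", "kwargs": {
  "plan": [
    [[0, -0.3, 0, 0, 0, 0], [-0.02, -0.4, 0, 0, 0, 0], [-0.02, -0.4, 0, 0, 0, 0], [0, 0, 0.6, 0, 0, 0], [0, 0, 0.8, 0, 0, 0], [0, 0, 0.8, 0, 0, 0], [0, 0, 0.6, 0, 0, 0], [-0.6, 0.2, 0, 0, 0, 0]]
  ]
}}

```text
time: 8.02
position: [0.5732, 0.0123, 0.2696]
tool_rot: [1.0, -0.024, 0.003, 0.0]
ft_force: [-0.6, 1.0, -0.6]
grip_width: 0.0006
```

Emit:
{"fn": "drive_tool", "kwargs": {
  "plan": [
    [[-0.9, 0.3, 0, 0, 0, 0], [-0.9, 0.3, 0, 0, 0, 0], [-0.9, 0.2, 0, 0, 0, 0], [-0.9, 0.2, 0, 0, 0, 0], [-0.8, 0, 0, 0, 0, 0], [-0.4, 0, 0, 0, 0, 0], [0, 0, 0, 0, 0, 0]]
  ]
}}

```text
time: 8.9
position: [0.4517, 0.0375, 0.2676]
tool_rot: [1.0, -0.024, 0.0, -0.0]
ft_force: [-0.0, 0.3, 0.0]
grip_width: 0.0003
```

```bash
python3 - <<'E'
from h import *
o=robot.get_obs();print(o["time"],o["position"],o["ft_force"])
a=camera("wrist");cv2.imwrite("pics/w6.png",a[:,:,::-1])
a=cv2.resize(camera("scene")[165:265,210:380],None,fx=4.5,fy=4.5,interpolation=cv2.INTER_CUBIC);cv2.imwrite("pics/s6.png",a[:,:,::-1])
E
```

```text
8.9 [0.45172241 0.03752477 0.26758846] [-0.00437427  0.33447825  0.04516746]
```

View pics/w6.png

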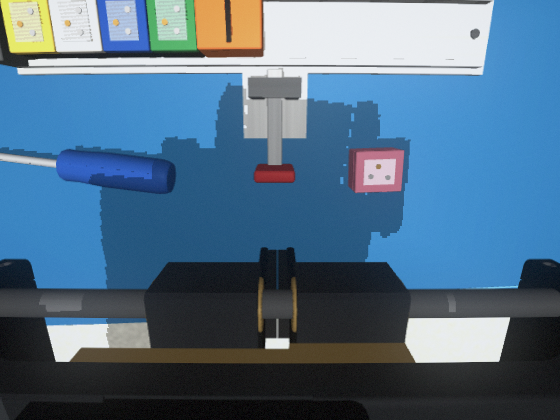

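View pics/s6.png

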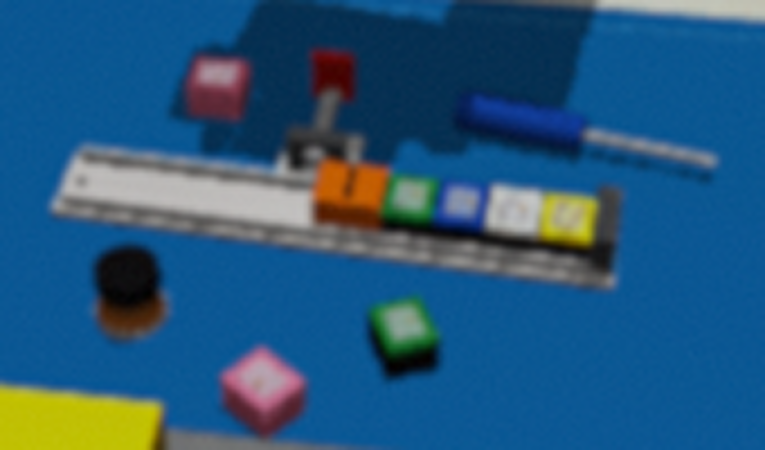

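Wrist view: the tab at (274,172) is lined up with the fingertips (278), the pink box at (377,170) and the screwdriver at (160,175) are clear, and the train is still tight. I'll descend and push the tab.

Emit:
{"fn": "drive_tool", "kwargs": {
  "plan": [
    [[0, 0, -0.7, 0, 0, 0], [0, 0, -0.8, 0, 0, 0], [0, 0, -0.6, 0, 0, 0], [0, 0, -0.2, 0, 0, 0], [0.4, 0, 0, 0, 0, 0], [0.4, 0, 0, 0, 0, 0], [0.3, 0, 0, 0, 0, 0], [0.2, 0, 0, 0, 0, 0]]
  ]
}}

```text
time: 10.0
position: [0.4846, 0.0375, 0.2101]
tool_rot: [1.0, -0.024, -0.0, 0.0]
ft_force: [-2.6, -0.6, 1.0]
grip_width: 0.0005
```

Emit:
{"fn": "drive_tool", "kwargs": {
  "plan": [
    [[0.2, -0.01, 0, 0, 0, 0], [0.2, -0.01, 0, 0, 0, 0], [0.2, -0.01, 0, 0, 0, 0], [0.2, -0.01, 0, 0, 0, 0], [0.1, 0, 0, 0, 0, 0]]
  ]
}}

```text
time: 10.62
position: [0.5073, 0.0364, 0.2097]
tool_rot: [1.0, -0.024, 0.0, 0.0]
ft_force: [-1.8, 0.1, 0.9]
grip_width: 0.0005
```

Emit:
{"fn": "drive_tool", "kwargs": {
  "plan": [
    [[0.1, -0.01, 0, 0, 0, 0], [0.1, -0.01, 0, 0, 0, 0]]
  ]
}}

```text
time: 10.88
position: [0.5119, 0.0361, 0.2097]
tool_rot: [1.0, -0.024, -0.0, -0.0]
ft_force: [-2.0, 1.3, 0.6]
grip_width: 0.0007
```

```bash
python3 - <<'E'
from h import *
o=robot.get_obs();print(o["time"],o["position"],o["ft_force"])
a=camera("wrist");cv2.imwrite("pics/w7.png",a[:,:,::-1])
a=cv2.resize(camera("scene")[165:265,210:380],None,fx=4.5,fy=4.5,interpolation=cv2.INTER_CUBIC);cv2.imwrite("pics/s7.png",a[:,:,::-1])
E
```

```text
10.875 [0.51191457 0.03605208 0.20969046] [-2.03417674  1.2539541   0.58179969]
```

View pics/w7.png

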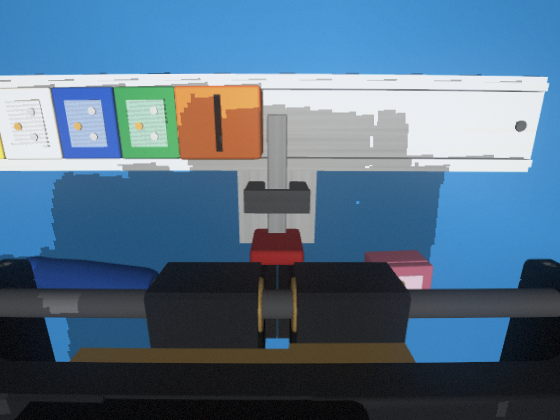

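View pics/s7.png

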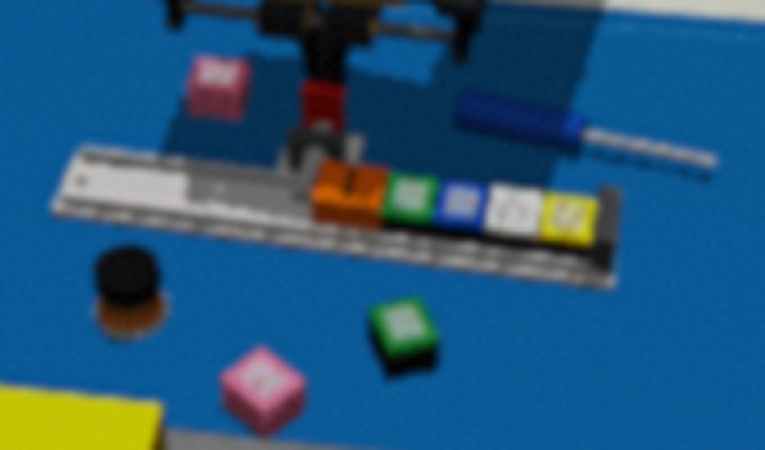

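The bar is crossing cleanly behind the orange block, with its end at (277,116). I'll keep pushing until the force rises at the end of its travel.

Emit:
{"fn": "drive_tool", "kwargs": {
  "plan": [
    [[0.1, -0.005, 0, 0, 0, 0], [0.1, -0.005, 0, 0, 0, 0]]
  ]
}}

```text
time: 11.22
position: [0.5169, 0.0357, 0.2097]
tool_rot: [1.0, -0.024, -0.0, -0.0]
ft_force: [-2.2, 0.8, 0.0]
grip_width: 0.0
```

Emit:
{"fn": "drive_tool", "kwargs": {
  "plan": [
    [[0.08, 0, 0, 0, 0, 0], [0.08, 0, 0, 0, 0, 0]]
  ]
}}

```text
time: 11.48
position: [0.5184, 0.0358, 0.2096]
tool_rot: [1.0, -0.024, -0.004, -0.0]
ft_force: [-8.7, -2.1, 7.8]
grip_width: -0.0001
```

Emit:
{"fn": "drive_tool", "kwargs": {
  "plan": [
    [[0.06, 0, 0, 0, 0, 0], [0.06, 0, 0, 0, 0, 0]]
  ]
}}

```text
time: 11.72
position: [0.5194, 0.0359, 0.2095]
tool_rot: [1.0, -0.024, -0.008, -0.0]
ft_force: [-14.1, -2.8, 10.9]
grip_width: 0.0004
```

The force rises to 14 N while motion stalls, so this is the end of the keeper's travel. I'll back away and verify.

Emit:
{"fn": "drive_tool", "kwargs": {
  "plan": [
    [[-0.3, 0, 0, 0, 0, 0], [-0.6, 0, 0, 0, 0, 0], [-0.8, 0, 0, 0, 0, 0], [-0.8, 0, 0.4, 0, 0, 0], [0, 0, 0.9, 0, 0, 0], [0, 0, 0.9, 0, 0, 0], [0, 0, 0.6, 0, 0, 0], [0, 0, 0, 0, 0, 0]]
  ]
}}

```text
time: 12.72
position: [0.4627, 0.0355, 0.2809]
tool_rot: [1.0, -0.024, 0.003, 0.0]
ft_force: [-0.5, 0.5, 0.2]
grip_width: 0.0002
```

```bash
python3 - <<'E'
from h import *
o=robot.get_obs();print(o["time"],o["position"],o["ft_force"])
a=camera("wrist");cv2.imwrite("pics/w8.png",a[:,:,::-1])
b=cv2.resize(camera("scene")[165:265,210:380],None,fx=4.5,fy=4.5,interpolation=cv2.INTER_CUBIC);cv2.imwrite("pics/s8.png",b[:,:,::-1])
E
```

```text
12.725 [0.46270721 0.03547558 0.28093324] [-0.48535326  0.45564092  0.21032912]
```

View pics/w8.png

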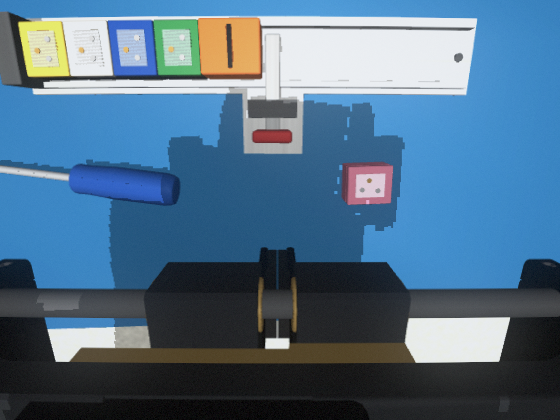

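View pics/s8.png

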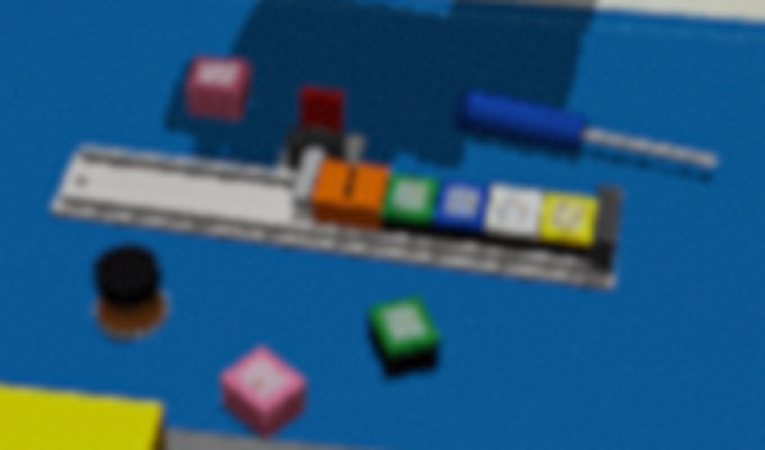

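```bash
python3 - <<'E'
from h import *
o=robot.get_obs()
g=lambda l:np.array([[ (x+.5)/4.5-.5+210,(y+.5)/4.5-.5+165] for x,y in l])
a=back("scene",g([(312,50),(354,50)]),.051);b=back("scene",g([(301,88),(343,88)]),.051);print(b-a)
c0=np.array([.5867,.0481]);u=np.array([.0492,.9988]);v=np.array([-u[1],u[0]])
for n,uv,z in[("bar end",(273,34),.026),("foll rear -y",(262,17),.034),("foll rear +y",(260,72),.034),("wall-",(476,18),0),("wall+",(466,95),0),("block front",(199,18),.034)]:
    q=back("wrist",[uv],z,o)[0];print(n,((q[:2]-c0)@u).round(4),((q[:2]-c0)@v).round(4))
ar=[cv2.inRange(cv2.cvtColor(cv2.imread(f"pics/s{k}.png"),cv2.COLOR_BGR2HSV),(0,150,60),(4,255,255)) for k in(6,8)]
for m in ar: ys,xs=np.nonzero(m[:140]);print(xs.min(),xs.max(),ys.min(),ys.max(),xs.mean(),ys.mean())
E
```

```text
[[ 0.03658239 -0.00116462  0.        ]
 [ 0.03664251 -0.00178373  0.        ]]
bar end -0.0165 -0.0097
foll rear -y -0.0097 -0.0175
foll rear +y -0.0081 0.0147
wall- -0.1645 -0.0277
wall+ -0.1655 0.0256
block front 0.03 -0.017
320 347 57 94 333.639798488665 73.57178841309823
306 336 94 128 321.46730083234246 110.66825208085612
```

```bash
python3 -c "
from rig import robot
print(robot.get_obs()['time']);print(robot.hand_in())"
```

```text
12.825
the job is handed in; nothing more can be done
None
```

I pushed the orange block steadily along the rail until the four boxes were tight against the end stop. I then pushed the red tab in until the keeper bar reached the end of its travel, lifted clear and handed in at 12.8 s. The interface gives no verdict.

- **Train:** the pushing force rose to 15 N with no further motion. The last pictures show no visible gaps, with the block's rear face at about -9 mm on the rail (-10 mm expected).
- **Keeper:** the force rose to 14 N at the end of travel. The tab moved about 36.6 mm in the scene view, and the bar end sits at about y = -9.7 mm, crossing behind the block.
- **Rest of the bench:** in the final scene crop and wrist view, the jar, spare box, screwdriver and pink boxes look unmoved, and nothing touches the gripper. I did not look again at the phone, dropper, cup or tape, but the arm stayed well away from them.
- **Disagreements:** the cameras differed by 2–4 mm in places. Allowing for the wrist camera's offset of 1–2 mm, the bar reads about 34–35 mm in, still above the required 33 mm.

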